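Drop the back into a mirror frame and turn its buttons

ROBOT

A 6-joint arm with a two-finger parallel gripper is mounted at the origin on the work surface. World frame = base frame: x ahead of the robot, y to its left, z up, the work surface at z = 0. Lengths are in m, angles in rad, forces in N, time in s.
With the tool pointing down it reaches from about 0.3 to 0.775 m from the base axis. Payload 14.6 kg.
Tool frame: the origin (TCP) lies at the very end of the fingers, on their centre line; the grasp point (between the pads) lies behind it (env.grip_depth is the z of the grasp point in the tool frame, in m); z points along the fingers, y is the line along which they close (so a half turn about z gives the same grasp; the last joint's range is limited). The gripper opens to 94 mm and grips with 3 to 60 N. Pads are 16 mm wide; open, the fingers measure 119 mm over their backs; the gripper's body (75 mm by 177 mm) begins 78 mm behind the grasp point.
Start: joints at [-1.247, 0.3, 1.521, -0, 1.321, -0.067], TCP at [0.21, -0.509, 0.205] pointing down, gripper open.
Joint ranges: [-3.03, 3.03], [-0.79, 2.21], [0.23, 2.52], [-1.04, 4.18], [0, 3.07], [-2.55, 2.55]. Speed limits (rad/s): [2.22, 2.22, 2.57, 3.14, 3.14, 3.14].

INTERFACE

Orientations are given as [roll, pitch, yaw] about the fixed x, y, z axes, in that order (R = Rz(yaw) Ry(pitch) Rx(roll)).
In Python, from workcell import env, optics gives the robot as it stands.
- The arm moves only by the tool step_arm, never from a script. Its argument "plan" is a list of rows, each a list of 5 numbers: the gripper command: -1 is shut, 1 is fully open, values between are in proportion, then the shift along the tool's x, y, z in cm, then the turn about the tool's z in rad. A call has 1 to 5 rows; each row is the pose to reach, as a shift and turn from the pose commanded when the call began, along the tool's axes at that moment; what a row does not reach only later rows make up. A row lasts 1/10 s, in which the tool goes at most 50 mm and 8.59 degrees, less where a joint would pass 70% of its speed; a pose out of reach is approached as far as the arm can. A call with a gripper value outside its range is refused whole. The fingers move at their own pace and stop on an object; the grip force is fixed at half the most. Time passes only in rows, so rows that repeat a pose let the fingers close. It gives the time, the measured TCP pose, the force, the opening and the grip force at its end, in the units of the state.
- env.sense(): the state, without advancing time (a new reading comes with each control period).
- optics.camera(name): name is "scene" or "top"; returns a dict with "image" (400x640x3 uint8, blue, green, red), "camera_matrix" (3x3 intrinsics, pixels), "dist" ([k1, k2, p1, p2, k3] as OpenCV has them; the pictures are not rectified), "position" and "attitude" of the camera in the world. Camera axes: x right, y down, z forward; pixel columns grow to the right and rows downward; lengths in m; the calibration is good to about 2 mm. A picture is of the moment at which its call begins. There is no depth.
- env.job_done(): hands the job in; it is judged then, once.
The state is a dict: "clock": time; "joint_pos": joint angles; "qd": joint speeds; "joint_torque": joint torques, N m; "position": TCP position; "orientation": TCP orientation; "contact_force": force on the tool from outside, world axes, zero at the start; "moment": the same for the moment, N m; "width": opening from 0.0 (shut) to 1.0 (fully open); "finger_force": force on a finger pad.
Only numpy, scipy, OpenCV 4.12 (cv2) and the standard library are available. Lean on these libraries where they do the work, as an engineer would, in place of code of your own. Each camera call takes 0.05 s, during which the arm holds its last target. There are 200 camera calls.

TASK

The round mirror frame lies face down on the bench with its plywood back resting on the rim beside the rebate. Without picking it up, gently push the back with the fingertips across the rim until it drops into the rebate and lies flat, fully home; then push both wooden turn buttons round with a fingertip until they point straight at the middle of the back and hold it in. Pinch and lift nothing, and leave the pencil on the frame and the jar, gouge, rosette and sanding block around it where they are.

Things in the scene. Friction and masses are not known exactly. Their poses are not given: they have to be found in the camera images.
- mirror_frame: Round walnut mirror frame, 210 mm across, fixed, lying face down on a black rubber mat (236 mm square). Its flat back face is 33 mm above the bench. Origin: under its middle at bench height, z up. At the start the plywood back lies towards the frame's +x (within 30 degrees), button_a is at +y, button_b at -y, a pencil on the rim at -x.
- rebate (a point): Middle of the rebate's mouth, level with the frame's back face. The rebate is the round recess for the back: 104 mm in diameter, 10 mm deep, with a flat grey floor (back of the mirror glass).
- back: Plain round plywood disc, the mirror's back: 100 mm across, 9 mm thick, about 45 g, loose. Origin: centre of its underside. Starts flat on the frame's back face, 34 to 52 mm off the rebate's middle. Pushed, it stays level until about 14 mm off the middle, then its leading edge dips; it drops home when within 2 mm of the middle. Home, its top is 1 mm below the frame's back face.
- button_a (a joint): Wooden turn button (catch) at the frame's +y side, turning on an upright screw with some friction (1 to 2 N at 30 mm), staying where left. Value 0: its arm points at the middle of the rebate (closed, over the edge of the back). It grows clockwise seen from above; about 1.6: aside, arm along the rim towards the frame's -x. Starts at 1.3 to 1.8; stops at -1.0 and 2.1.
- button_a_pivot (a point): Screw axis of button_a, 82 mm from the middle of the rebate, at the level of the button's top (12.5 mm above the frame's back face). The button is 10 mm thick (underside 2.5 mm above the back face) with a round heel of 10 mm radius here.
- button_a_tip (a point): End of the arm of button_a, level with its top, on its middle line, 44 mm from the screw. The arm is 18 mm wide with straight sides and a round end.
- button_b (a joint): Wooden turn button (catch) at the frame's -y side, turning on an upright screw with some friction (1 to 2 N at 30 mm), staying where left. Value 0: its arm points at the middle of the rebate (closed, over the edge of the back). It grows counter-clockwise seen from above; about 1.6: aside, arm along the rim towards the frame's -x. Starts at 1.3 to 1.8; stops at -1.0 and 2.1.
- button_b_pivot (a point): Screw axis of button_b, 82 mm from the middle of the rebate, at the level of the button's top (12.5 mm above the frame's back face). The button is 10 mm thick (underside 2.5 mm above the back face) with a round heel of 10 mm radius here.
- button_b_tip (a point): End of the arm of button_b, level with its top, on its middle line, 44 mm from the screw. The arm is 18 mm wide with straight sides and a round end.
- pencil: Bystander: flat carpenter's pencil stub, 82 x 15 x 8 mm, lying on the frame's rim, across from the plywood back. Origin: middle of its underside.
- screw_jar: Bystander: small glass jar of screws with a steel lid, 52 mm across, 62 mm tall, beside the frame. Origin: centre of its underside.
- gouge: Bystander: carving gouge with a wooden handle, 240 mm long, 28 mm high, lying beside the frame. Origin: middle of its length, on the bench.
- rosette: Bystander: small carved wooden rosette, 64 mm in diameter, 20 mm high, lying on the bench beside the frame. Origin: centre of its underside.
- sanding_block: Bystander: cork sanding block, 70 x 45 x 30 mm, with a strip of wood let into its top, beside the frame. Origin: centre of its underside.

How it is judged:
By the outcome, as a careful person would: the job done as asked, in the order asked, and still so for the second after the job is handed in, with the robot touching nothing.
It also fails if it takes over 58 s, if anything falls off the work surface, if the arm or the gripper's body presses on something with over 40 N, if the wrist force passes 120 N, or if a joint passes its speed limit or range.

## Working session

There is one attempt and no reset: what is moved stays moved. The work goes in short steps, Python scripts to look and compute and a tool call to move; the robot and the scene stay as the last step left them, time stands still between calls to the robot, and variables do not carry over. Pictures are saved under pics/ and viewed, at most 10 in all, crops included, and the job is handed in when it is done.

Besides the shell and the picture viewer there is one more tool, called after ">>>" as a command line: name --pt "numbers of a row" for each row, then --argument value for the rest. step_arm: Moves the arm, as the interface text tells. Its arguments: {"type":"object","properties":{"plan":{"type":"array","items":{"type":"array","items":{"type":"number"}}}},"required":["plan"]}

```bash
ls; mkdir -p pics
cat > h.py <<'E'
import numpy as np, cv2
from workcell import env, optics
from scipy.spatial.transform import Rotation as Rn
def shot(name,fn):
    c=optics.camera(name); cv2.imwrite('pics/'+fn,c['image']); return c
def Rc(c):
    a=np.array(c['attitude'],float)
    return a if a.shape==(3,3) else Rn.from_euler('xyz',a).as_matrix() if a.size==3 else Rn.from_quat(a).as_matrix()
def ray(c,uv,z):
    p=cv2.undistortPoints(np.array(uv,float).reshape(-1,1,2),np.array(c['camera_matrix'],float),np.array(c['dist'],float)).reshape(-1,2)
    d=np.c_[p,np.ones(len(p))]@Rc(c).T; o=np.array(c['position'],float)
    return o+d*((z-o[2])/d[:,2])[:,None]
def proj(c,P):
    R=Rc(c); t=-R.T@np.array(c['position'],float)
    return cv2.projectPoints(np.array(P,float).reshape(-1,3),cv2.Rodrigues(R.T)[0],t,np.array(c['camera_matrix'],float),np.array(c['dist'],float))[0].reshape(-1,2)
E
python3 - <<'E'
from h import *
import pickle
for n in('top','scene'):
    c=shot(n,n+'0.png'); print(n,c['position'],c['attitude'],c['camera_matrix']); pickle.dump(c,open(n+'0.pkl','wb'))
s=env.sense(); print({k:np.round(s[k],3) for k in('clock','position','orientation','contact_force','width')},env.grip_depth)
E
```

```text
pics
top [0.45452467 0.01698739 0.96073464] [-3.02745193  0.02403897 -1.57269898] [[485.92447095   0.         302.44084405]
 [  0.         485.92447095 187.80306628]
 [  0.           0.           1.        ]]
scene [ 0.87648781 -0.54855258  0.53910907] [-2.19022739  0.01212964  0.5036591 ] [[379.25942217   0.         314.38706383]
 [  0.         379.25942217 197.9155297 ]
 [  0.           0.           1.        ]]
{'clock': np.float64(0.1), 'position': array([ 0.209, -0.508,  0.205]), 'orientation': array([-3.141, -0.   ,  0.391]), 'contact_force': array([0.252, 0.071, 0.443]), 'width': np.float64(0.997)} -0.0188
```

View pics/top0.png

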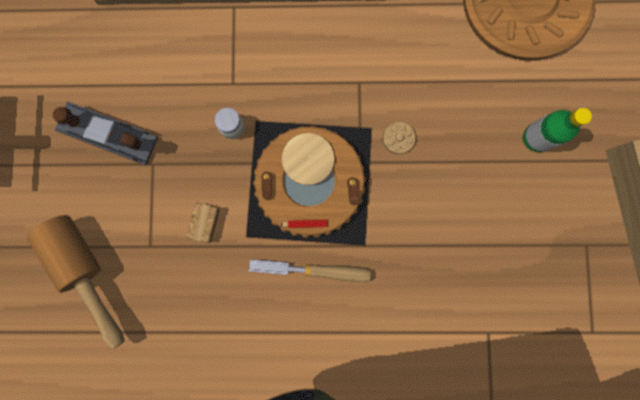

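View pics/scene0.png

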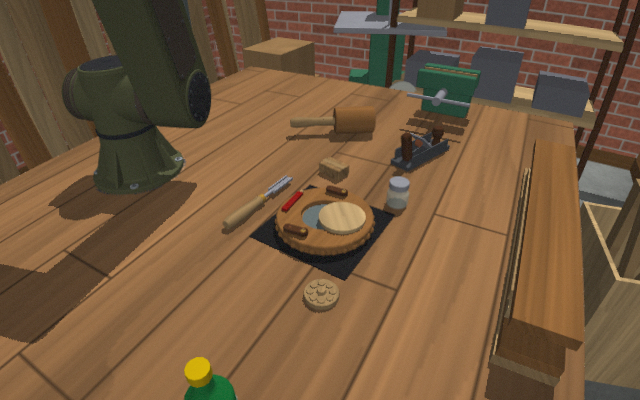

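The top view shows the frame at about (311,181), the plywood disc at (308,159), the buttons at (267,185) and (353,190), and the pencil at (307,224). The scene view agrees. I'll enlarge a crop to measure from.

Run:
```python
from h import *
import pickle
c=pickle.load(open('top0.pkl','rb')); im=c['image']
cv2.imwrite('pics/crop0.png',cv2.resize(im[115:250,240:380],None,fx=4.4,fy=4.4,interpolation=cv2.INTER_CUBIC))
hsv=cv2.cvtColor(im,cv2.COLOR_BGR2HSV); roi=np.zeros(im.shape[:2],bool); roi[115:250,240:380]=1
def blob(m):
    n,l,st,ce=cv2.connectedComponentsWithStats((m&roi).astype('uint8')); i=1+np.argmax(st[1:,4]); return l==i,st[i],ce[i]
m,s,ce=blob(hsv[...,2]<45); 
r=cv2.minAreaRect(cv2.findContours(m.astype('uint8'),0,2)[0][0]); print('mat',s,r,ray(c,cv2.boxPoints(r),0.003).round(4).tolist(), ray(c,[r[0]],0.003))
for p in [(308,159),(310,195),(330,145),(267,185),(353,190),(300,215)]: print(p,im[p[1],p[0]],hsv[p[1],p[0]])
```

```text
mat [ 306  127   65  118 1620] ((339.049560546875, 184.34336853027344), (57.685001373291016, 115.5205078125), 4.3160271644592285) [[0.4618, 0.0331, 0.003], [0.6924, 0.015, 0.003], [0.6826, -0.1003, 0.003], [0.4532, -0.0792, 0.003]] [[ 0.57095916 -0.03280253  0.003     ]]
(308, 159) [119 171 202] [ 19 105 202]
(310, 195) [121 123 111] [ 85  25 123]
(330, 145) [ 87 122 150] [ 17 107 150]
(267, 185) [ 44  66 101] [ 12 144 101]
(353, 190) [43 63 99] [ 11 144  99]
(300, 215) [ 59 112 158] [ 16 160 158]
```

View pics/crop0.png

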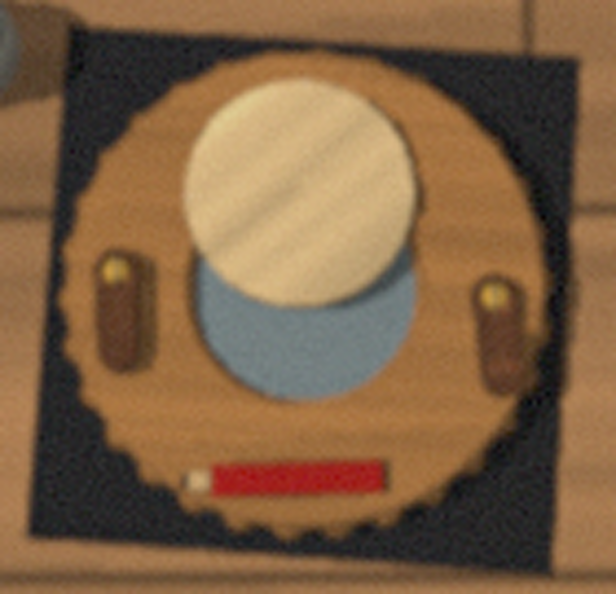

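The crop shows screws A (115,270) and B (494,296), arm tips (122,372) and (506,394), the disc centred at (301,193), and the pencil around (287,478).

```bash
cat > fr.py <<'E'
from h import *
import pickle
c=pickle.load(open('top0.pkl','rb'))
f=lambda x,y:(x/4.4+240-.4,y/4.4+115-.4)
g=lambda l,z:ray(c,[f(*p) for p in l],z)
E
python3 - <<'E'
from fr import *
S=g([(115,270),(494,296)],.0465); T=g([(122,372),(506,394)],.0455)
m=S.mean(0); d=S[0]-S[1]; yaw=np.arctan2(d[1],d[0])-np.pi/2
print('screws',S.round(4),np.hypot(*d[:2]),'mid',m,'yaw',yaw)
# disc
im=c['image']; hsv=cv2.cvtColor(im,cv2.COLOR_BGR2HSV)
mk=((hsv[...,1]<130)&(hsv[...,2]>170)).astype('uint8'); mk[:125]=0;mk[190:]=0;mk[:,:275]=0;mk[:,340:]=0
k=max(cv2.findContours(mk,0,1)[0],key=cv2.contourArea).reshape(-1,2)
def circ(P):
    A=np.c_[2*P[:,:2],np.ones(len(P))]; s=np.linalg.lstsq(A,(P[:,:2]**2).sum(1),rcond=None)[0]; return s[:2],np.sqrt(s[2]+s[:2]@s[:2])
print('disc',circ(ray(c,k,.042)))
print('disc hand',g([(301,193)],.042))
# rebate lower edge by hand (mouth), frame rim
print('mouth',circ(g([(196,300),(205,340),(230,372),(265,395),(305,403),(350,392),(385,365),(408,330),(414,300)],.030)))
for i in (0,1):
    v=T[i]-S[i]; w=m-S[i]; print('btn',np.hypot(*v[:2]),'angle to middle',np.arctan2(v[0]*w[1]-v[1]*w[0],v[:2]@w[:2]))
print('tips',T.round(4))
print('pencil',g([(185,482),(385,475),(287,460),(287,496)],.041).round(4).tolist())
print('mat corners',g([(70,30),(579,60),(30,535),(552,573)],.003).mean(0),'frame',circ(g([(300,50),(547,300),(65,300),(310,535)],.033)))
E
```

```text
screws [[ 0.5824  0.1086  0.0465]
 [ 0.5703 -0.0548  0.0465]] 0.16386739085441868 mid [0.57633567 0.02688995 0.0465    ] yaw -0.07418315980311863
disc (array([0.61770443, 0.0298939 ]), np.float64(0.04887537875362406))
disc hand [[0.6164632  0.02809512 0.042     ]]
mouth (array([0.57403389, 0.02685744]), np.float64(0.04792602237250353))
btn 0.044327190435190296 angle to middle 1.4239479139274023
btn 0.04245115278667404 angle to middle -1.7544220014491798
tips [[ 0.5382  0.1054  0.0455]
 [ 0.5281 -0.0595  0.0455]]
pencil [[0.491, 0.0784, 0.041], [0.4938, -0.0075, 0.041], [0.5003, 0.0345, 0.041], [0.4849, 0.0345, 0.041]]
mat corners [0.57618438 0.02601395 0.003     ] frame (array([0.57535899, 0.02643463]), np.float64(0.10623670807846637))
```

```bash
cat >> h.py <<'E'
C=np.array([.576,.0267]); Y=-.074
def go(x,y,z,frame=True,yaw=Y):
    s=env.sense(); p=np.array(s['position']); R=Rn.from_euler('xyz',s['orientation']).as_matrix()
    xy=np.array([x,y])
    if frame: xy=C+np.array([[np.cos(Y),-np.sin(Y)],[np.sin(Y),np.cos(Y)]])@xy
    cur=np.arctan2(R[1,0],R[0,0])
    print('t',round(float(s['clock']),2),'F',np.round(s['contact_force'],1),'->cm',(R.T@(np.r_[xy,z]-p)*100).round(2),'turn',round(cur-yaw,3),'tilt',R[2].round(4))
def where():
    s=env.sense(); d=np.array(s['position'])[:2]-C
    print('frame mm',np.round([(np.cos(Y)*d[0]+np.sin(Y)*d[1])*1e3,(-np.sin(Y)*d[0]+np.cos(Y)*d[1])*1e3,s['position'][2]*1e3],1),'w',s['width'])
E
python3 -c "
from h import *
go(.1,.005,.13)"
```

```text
t 0.1 F [0.3 0.1 0.4] ->cm [ 63.44 -31.46   7.53] turn 0.465 tilt [ 1.e-04 -1.e-03 -1.e+00]
```

>>> step_arm --pt "0.28 63.4 -31.5 0 0" --pt "0.28 63.4 -31.5 0 0" --pt "0.28 63.4 -31.5 0 0" --pt "0.28 63.4 -31.5 0 0" --pt "0.28 63.4 -31.5 0 0"

```text
clock: 0.6
position: [0.375, -0.3186, 0.2053]
orientation: [-3.141, 0.0, 0.391]
contact_force: [0.2, -1.2, -0.3]
width: 0.645
finger_force: 0.0
```

```bash
python3 -c "
from h import *
go(.1,.005,.13)"
```

```text
t 0.6 F [ 0.2 -1.2 -0.3] ->cm [ 40.9  -20.24   7.54] turn 0.465 tilt [-1.e-04 -2.e-04 -1.e+00]
```

>>> step_arm --pt "0.28 40.5 -20 0 0" --pt "0.28 40.5 -20 0 0" --pt "0.28 40.5 -20 0 0" --pt "0.28 40.5 -20 0 0" --pt "0.28 40.5 -20 0 0"

```text
clock: 1.1
position: [0.5402, -0.1307, 0.2053]
orientation: [-3.141, 0.0, 0.391]
contact_force: [0.5, -1.0, -0.1]
width: 0.641
finger_force: 0.0
```

```bash
python3 -c "
from h import *
go(.1,.005,.13)"
```

```text
t 1.1 F [ 0.5 -1.  -0.1] ->cm [18.47 -9.15  7.52] turn 0.465 tilt [-3.e-04 -2.e-04 -1.e+00]
```

>>> step_arm --pt "0.28 18.5 -9.1 0 0.465" --pt "0.28 18.5 -9.1 0 0.465" --pt "0.28 18.5 -9.1 0 0.465" --pt "0.28 18.5 -9.1 0 0.465" --pt "0.28 18.5 -9.1 0 0.465"

```text
clock: 1.6
position: [0.6771, 0.0261, 0.2038]
orientation: [-3.141, 0.002, -0.071]
contact_force: [-0.1, -1.4, -0.3]
width: 0.637
finger_force: 0.0
```

>>> step_arm --pt "0.28 0 0 4 0" --pt "0.28 0 0 8 0" --pt "0.28 0 0 12 0" --pt "0.28 0 0 12 0"

```text
clock: 2.0
position: [0.6725, 0.0216, 0.0795]
orientation: [3.141, 0.01, -0.074]
contact_force: [-0.5, 0.5, -0.3]
width: 0.64
finger_force: 0.0
```

```bash
python3 -c "
from h import *
c=shot('top','top1.png');im=c['image']
cv2.imwrite('pics/crop1.png',cv2.resize(im[85:250,240:380],None,fx=3.6,fy=3.6,interpolation=cv2.INTER_CUBIC))
where();go(.1,.005,.037)"
```

```text
frame mm [98.4  2.2 83.6] w 0.6407646952309662
t 2.05 F [0.1 0.4 0.4] ->cm [ 0.18 -0.28  4.66] turn -0.0 tilt [-4.7e-03  3.0e-04 -1.0e+00]
```

View pics/crop1.png

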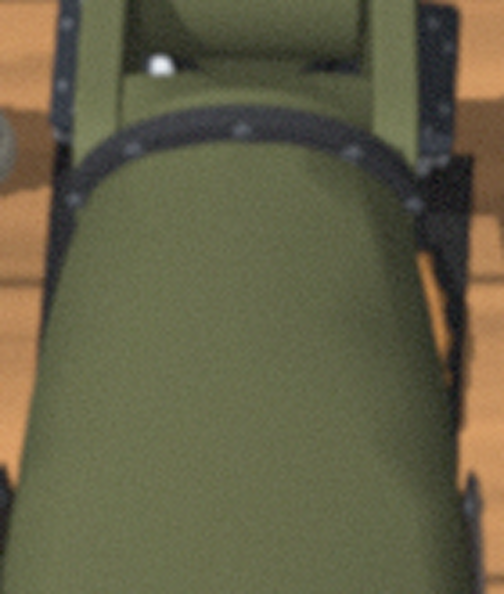

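The top camera shows only the arm, which blocks the whole view of the frame. From here I'll rely on force readings and the scene camera while working.

>>> step_arm --pt "0.28 0.2 -0.3 2 0" --pt "0.28 0.2 -0.3 4 0" --pt "0.28 0.2 -0.3 4.6 0" --pt "0.28 0.2 -0.3 4.6 0" --pt "0.28 0.2 -0.3 4.6 0"

```text
clock: 2.55
position: [0.6787, 0.0247, 0.0416]
orientation: [-3.141, -0.003, -0.074]
contact_force: [-0.3, 0.7, 0.1]
width: 0.638
finger_force: 0.0
```

```bash
python3 -c "
from h import *
c=shot('scene','s1.png');im=c['image']
cv2.imwrite('pics/cs1.png',cv2.resize(im[110:270,240:420],None,fx=3.6,fy=3.6,interpolation=cv2.INTER_CUBIC))
where();go(.09,.005,.037)"
```

```text
frame mm [102.5   5.6  41.5] w 0.6388686217803239
t 2.6 F [-0.4  0.1  0.4] ->cm [-1.26  0.06  0.45] turn -0.0 tilt [ 2.5e-03 -1.0e-04 -1.0e+00]
```

View pics/cs1.png

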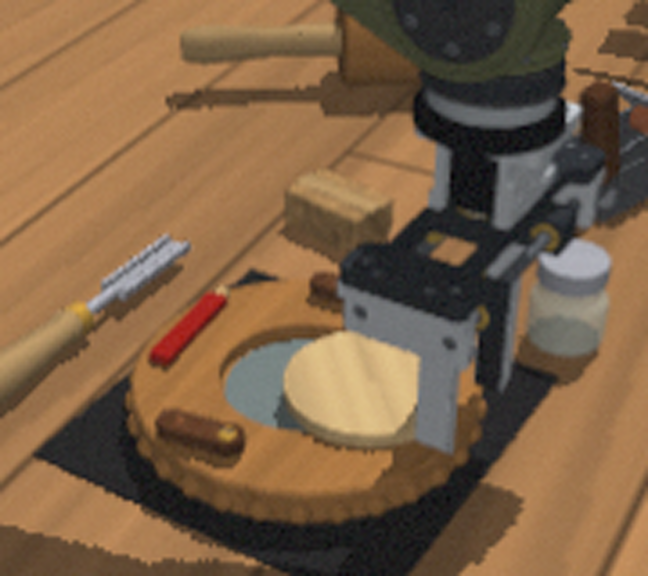

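The scene view shows both fingertips behind the disc's outer edge, with jar and buttons clear. Next I lower to 37 mm and push.

>>> step_arm --pt "0.28 0 0 0.4 0" --pt "0.28 0 0 0.4 0" --pt "0.28 -0.4 0 0.4 0" --pt "0.28 -0.8 0 0.4 0" --pt "0.28 -1.2 0 0.4 0"

```text
clock: 3.1
position: [0.6655, 0.0257, 0.0355]
orientation: [-3.142, -0.0, -0.074]
contact_force: [0.0, -0.6, 0.4]
width: 0.638
finger_force: 0.0
```

```bash
python3 -c "
from h import *
where();go(.07,.002,.037)"
```

```text
frame mm [89.3  5.6 35.5] w 0.6384446557832089
t 3.1 F [ 0.  -0.6  0.4] ->cm [-1.93  0.36 -0.15] turn -0.0 tilt [ 0. -0. -1.]
```

>>> step_arm --pt "0.28 -0.4 0.1 -0.1 0" --pt "0.28 -0.8 0.1 -0.1 0" --pt "0.28 -1.2 0.2 -0.1 0" --pt "0.28 -1.6 0.3 -0.1 0" --pt "0.28 -2.0 0.4 -0.1 0"

```text
clock: 3.6
position: [0.6453, 0.0231, 0.0365]
orientation: [3.142, -0.0, -0.074]
contact_force: [0.1, -0.7, -0.1]
width: 0.641
finger_force: 0.2
```

```bash
python3 -c "
from h import *
where();go(.056,.000,.037)"
```

```text
frame mm [69.4  1.5 36.5] w 0.6414631913371797
t 3.6 F [ 0.1 -0.7 -0.1] ->cm [-1.34  0.15 -0.05] turn -0.0 tilt [ 0.  0. -1.]
```

Friction is small. I'll continue to 56 mm and then look.

>>> step_arm --pt "0.28 -0.3 0.1 0 0" --pt "0.28 -0.6 0.15 0 0" --pt "0.28 -0.9 0.15 0 0" --pt "0.28 -1.3 0.15 0 0" --pt "0.28 -1.3 0.15 0 0"

```text
clock: 4.1
position: [0.6321, 0.0227, 0.0364]
orientation: [-3.142, 0.0, -0.074]
contact_force: [-0.0, -0.1, -0.0]
width: 0.638
finger_force: 0.0
```

```bash
python3 -c "
from h import *
c=shot('scene','s2.png');im=c['image']
cv2.imwrite('pics/cs2.png',cv2.resize(im[150:270,250:400],None,fx=4.5,fy=4.5,interpolation=cv2.INTER_CUBIC))
where();go(.048,.000,.037)"
```

```text
frame mm [56.5  0.2 36.5] w 0.6411137263359894
t 4.15 F [ 0.  -0.7  0.1] ->cm [-0.85  0.02 -0.05] turn -0.0 tilt [-1.e-04  0.e+00 -1.e+00]
```

View pics/cs2.png

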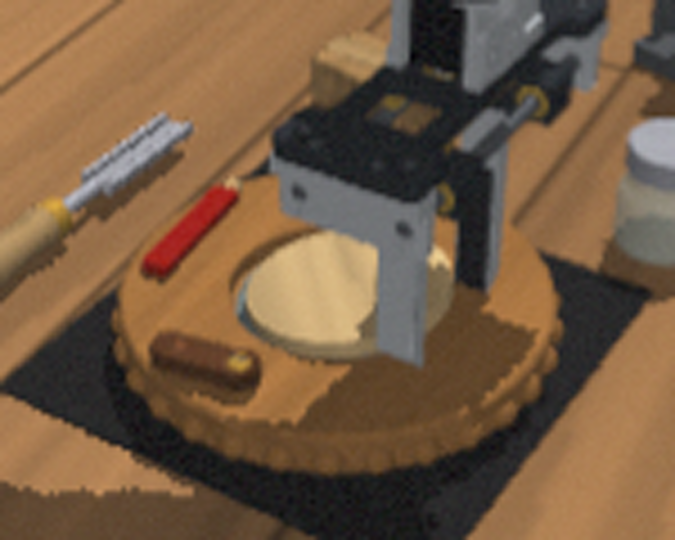

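The disc's leading edge (left, around 250,310) has dipped into the rebate and the trailing edge is still on the rim. I keep pushing.

>>> step_arm --pt "0.28 -0.2 0 0 0" --pt "0.28 -0.4 0 0 0" --pt "0.28 -0.6 0 0 0" --pt "0.28 -0.8 0 0 0" --pt "0.28 -0.8 0 0 0"

```text
clock: 4.65
position: [0.6243, 0.0233, 0.0364]
orientation: [-3.142, 0.0, -0.074]
contact_force: [0.9, 0.6, 0.2]
width: 0.641
finger_force: 0.0
```

```bash
python3 -c "
from h import *
c=shot('scene','s3.png');im=c['image']
cv2.imwrite('pics/cs3.png',cv2.resize(im[150:270,250:400],None,fx=4.5,fy=4.5,interpolation=cv2.INTER_CUBIC))
where();go(.048,.000,.037)"
```

```text
frame mm [48.6  0.2 36.5] w 0.6431572177767098
t 4.7 F [ 0.5 -0.2 -0.7] ->cm [-0.06  0.02 -0.05] turn -0.0 tilt [ 1.e-04  0.e+00 -1.e+00]
```

View pics/cs3.png

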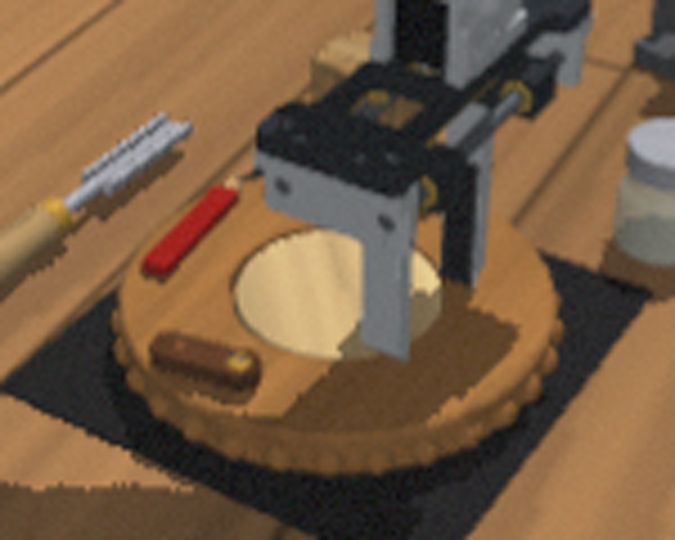

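The disc now appears flat and level in the rebate. To confirm, I'll move a few mm further (the fingers should glide above it), then lift and close.

>>> step_arm --pt "0.28 -0.1 0 0 0" --pt "0.28 -0.2 0 0 0" --pt "0.28 -0.3 0 0 0" --pt "0.28 -0.4 0 0 0"

```text
clock: 5.1
position: [0.6205, 0.0236, 0.0365]
orientation: [-3.142, 0.0, -0.074]
contact_force: [-0.8, 1.4, 0.6]
width: 0.639
finger_force: 0.0
```

>>> step_arm --pt "0.28 0 0 -2 0" --pt "-1 0 0 -5 0" --pt "-1 0 0 -5 0" --pt "-1 0 0 -5 0" --pt "-1 0 0 -5 0"

```text
clock: 5.6
position: [0.62, 0.0236, 0.0854]
orientation: [3.141, 0.002, -0.074]
contact_force: [-0.3, -0.1, -0.2]
width: 0.337
finger_force: 0.0
```

```bash
python3 -c "
from h import *
where();go(-.027,.110,.085);go(-.027,-.110,.085)"
```

```text
frame mm [44.2  0.1 85.4] w 0.33693040070852276
t 5.6 F [-0.3 -0.1 -0.2] ->cm [ -7.12 -10.99   0.05] turn -0.0 tilt [-1.5e-03  1.0e-04 -1.0e+00]
t 5.6 F [-0.3 -0.1 -0.2] ->cm [-7.11 11.01  0.05] turn -0.0 tilt [-1.5e-03  1.0e-04 -1.0e+00]
```

No resistance, so the back is home. On to button A.

>>> step_arm --pt "-1 -7.1 -11 0 0" --pt "-1 -7.1 -11 0 0" --pt "-1 -7.1 -11 0 0" --pt "-1 -7.1 -11 0 0" --pt "-1 -7.1 -11 0 0"

```text
clock: 6.1
position: [0.5576, 0.1387, 0.0858]
orientation: [3.141, 0.001, -0.073]
contact_force: [-0.6, 0.0, 0.5]
width: 0.005
finger_force: 0.0
```

```bash
python3 -c "
from h import *
where();go(-.027,.110,.038)"
```

```text
frame mm [-26.6 110.3  85.8] w 0.004737547770902496
t 6.1 F [-0.6  0.   0.5] ->cm [-0.04  0.03  4.78] turn 0.001 tilt [-1.e-03  4.e-04 -1.e+00]
```

>>> step_arm --pt "-1 0 0 2 0" --pt "-1 0 0 4 0" --pt "-1 0 0 4.75 0" --pt "-1 0 0 4.75 0" --pt "-1 0 0 4.75 0"

```text
clock: 6.6
position: [0.5585, 0.138, 0.0395]
orientation: [-3.141, -0.001, -0.075]
contact_force: [-0.1, 0.0, 0.9]
width: 0.003
finger_force: 0.0
```

```bash
python3 -c "
from h import *
where()
for x,y in((-27,21.5),(-37.3,10.1),(-34,-1),(-27,-10),(-17.5,-28)): go(x/1e3,(82+y)/1e3,.038)"
```

```text
frame mm [-25.7 109.7  39.5] w 0.003099480738685372
t 6.6 F [-0.1  0.   0.9] ->cm [-0.13  0.62  0.15] turn -0.001 tilt [ 5.e-04 -1.e-04 -1.e+00]
t 6.6 F [-0.1  0.   0.9] ->cm [-1.16  1.77  0.15] turn -0.001 tilt [ 5.e-04 -1.e-04 -1.e+00]
t 6.6 F [-0.1  0.   0.9] ->cm [-0.83  2.88  0.15] turn -0.001 tilt [ 5.e-04 -1.e-04 -1.e+00]
t 6.6 F [-0.1  0.   0.9] ->cm [-0.13  3.77  0.15] turn -0.001 tilt [ 5.e-04 -1.e-04 -1.e+00]
t 6.6 F [-0.1  0.   0.9] ->cm [0.83 5.57 0.15] turn -0.001 tilt [ 5.e-04 -1.e-04 -1.e+00]
```

>>> step_arm --pt "-1 -0.4 0.6 0.1 0" --pt "-1 -0.9 1.1 0.1 0" --pt "-1 -1.2 1.8 0.1 0" --pt "-1 -1.1 2.3 0.1 0" --pt "-1 -0.9 2.8 0.1 0"

```text
clock: 7.1
position: [0.5466, 0.1108, 0.0382]
orientation: [3.142, 0.001, -0.074]
contact_force: [-5.0, 0.6, 3.4]
width: 0.009
finger_force: 2.1
```

```bash
python3 -c "
from h import *
where()
for x,y in((-27,-10),(-17.5,-28)): go(x/1e3,(82+y)/1e3,.038)"
```

```text
frame mm [-35.6  81.7  38.2] w 0.009415965907716583
t 7.1 F [-5.   0.6  3.4] ->cm [0.86 0.97 0.02] turn -0.0 tilt [-7.e-04  0.e+00 -1.e+00]
t 7.1 F [-5.   0.6  3.4] ->cm [1.81 2.77 0.02] turn -0.0 tilt [-7.e-04  0.e+00 -1.e+00]
```

>>> step_arm --pt "-1 0.4 0.5 0 0" --pt "-1 0.85 0.95 0 0" --pt "-1 1.2 1.4 0 0" --pt "-1 1.6 1.9 0 0" --pt "-1 1.8 2.4 0 0"

```text
clock: 7.6
position: [0.5634, 0.0856, 0.0378]
orientation: [-3.142, -0.0, -0.074]
contact_force: [-2.3, 1.4, -0.3]
width: 0.005
finger_force: 1.0
```

```bash
python3 -c "
from h import *
where()
go(-.0168,.082-.025,.038)"
```

```text
frame mm [-16.9  57.8  37.8] w 0.004907737782126037
t 7.6 F [-2.3  1.4 -0.3] ->cm [ 0.01  0.08 -0.02] turn -0.0 tilt [ 0.e+00 -1.e-04 -1.e+00]
```

Flush. Next I back off, rise and cross to button B.

>>> step_arm --pt "-1 0 0 0 0" --pt "-1 -1 0 0 0" --pt "-1 -1 0 -3 0" --pt "-1 -1 0 -4.5 0" --pt "-1 -1 5 -4.5 0"

```text
clock: 8.1
position: [0.5502, 0.0401, 0.0854]
orientation: [-3.141, -0.005, -0.069]
contact_force: [0.6, -1.4, 0.4]
width: 0.006
finger_force: 0.0
```

```bash
python3 -c "
from h import *
where()
go(-.027,-.115,.085)"
```

```text
frame mm [-26.7  11.4  85.4] w 0.005658847411485715
t 8.1 F [ 0.6 -1.4  0.4] ->cm [-0.1  12.64  0.03] turn 0.005 tilt [ 4.6e-03 -9.0e-04 -1.0e+00]
```

>>> step_arm --pt "-1 0 12.3 0 0" --pt "-1 0 12.3 0 0" --pt "-1 0 12.3 0 0" --pt "-1 0 12.3 0 0" --pt "-1 0 12.3 0 0"

```text
clock: 8.6
position: [0.5399, -0.0854, 0.083]
orientation: [-3.141, -0.0, -0.075]
contact_force: [0.8, 0.2, 0.0]
width: 0.006
finger_force: 0.0
```

```bash
python3 -c "
from h import *
where()
go(-.027,-.115,.038)"
```

```text
frame mm [ -27.7 -114.4   83. ] w 0.006101701958416942
t 8.6 F [0.8 0.2 0. ] ->cm [0.07 0.06 4.5 ] turn -0.001 tilt [ 1.e-04 -1.e-04 -1.e+00]
```

>>> step_arm --pt "-1 0.1 0.1 2 0" --pt "-1 0.1 0.1 4 0" --pt "-1 0.1 0.1 4.5 0" --pt "-1 0.1 0.1 4.5 0" --pt "-1 0.1 0.1 4.5 0"

```text
clock: 9.1
position: [0.5416, -0.0863, 0.0388]
orientation: [3.141, -0.001, -0.073]
contact_force: [0.4, 0.8, 0.6]
width: 0.001
finger_force: 0.0
```

```bash
python3 -c "
from h import *
where()
for x,y in((-27,21.5),(-37.3,10.1),(-34,-1),(-27,-10),(-17.5,-28)): go(x/1e3,-(82+y)/1e3,.038)"
```

```text
frame mm [ -25.9 -115.2   38.8] w 0.0008416822262776722
t 9.1 F [0.4 0.8 0.6] ->cm [-0.11 -1.17  0.08] turn 0.001 tilt [ 1.e-03  1.e-04 -1.e+00]
t 9.1 F [0.4 0.8 0.6] ->cm [-1.14 -2.31  0.08] turn 0.001 tilt [ 1.e-03  1.e-04 -1.e+00]
t 9.1 F [0.4 0.8 0.6] ->cm [-0.81 -3.42  0.08] turn 0.001 tilt [ 1.e-03  1.e-04 -1.e+00]
t 9.1 F [0.4 0.8 0.6] ->cm [-0.11 -4.32  0.08] turn 0.001 tilt [ 1.e-03  1.e-04 -1.e+00]
t 9.1 F [0.4 0.8 0.6] ->cm [ 0.85 -6.12  0.08] turn 0.001 tilt [ 1.e-03  1.e-04 -1.e+00]
```

>>> step_arm --pt "-1 0 -0.6 0 0" --pt "-1 -0.3 -1.2 0 0" --pt "-1 -0.8 -1.8 0 0" --pt "-1 -1.2 -2.3 0 0" --pt "-1 -1.1 -2.8 0 0"

```text
clock: 9.6
position: [0.5315, -0.0576, 0.0381]
orientation: [3.142, 0.001, -0.074]
contact_force: [-3.6, -1.1, 2.8]
width: 0.002
finger_force: 1.9
```

```bash
python3 -c "
from h import *
where()
for x,y in((-34,-1),(-27,-10),(-17.5,-25)): go(x/1e3,-(82+y)/1e3,.038)"
```

```text
frame mm [-38.1 -87.3  38.1] w 0.0016658538042470033
t 9.6 F [-3.6 -1.1  2.8] ->cm [ 0.41 -0.63  0.01] turn 0.0 tilt [-9.e-04  0.e+00 -1.e+00]
t 9.6 F [-3.6 -1.1  2.8] ->cm [ 1.11 -1.53  0.01] turn 0.0 tilt [-9.e-04  0.e+00 -1.e+00]
t 9.6 F [-3.6 -1.1  2.8] ->cm [ 2.06 -3.03  0.01] turn 0.0 tilt [-9.e-04  0.e+00 -1.e+00]
```

>>> step_arm --pt "-1 0.4 -0.6 0 0" --pt "-1 0.8 -1.1 0 0" --pt "-1 1.2 -1.6 0 0" --pt "-1 1.6 -2.1 0 0" --pt "-1 1.9 -2.6 0 0"

```text
clock: 10.1
position: [0.5537, -0.0333, 0.0378]
orientation: [3.142, -0.0, -0.074]
contact_force: [-1.7, -1.7, -0.2]
width: 0.005
finger_force: 1.3
```

```bash
python3 -c "
from h import *
where()
go(-.0168,-.057,.038)"
```

```text
frame mm [-17.8 -61.5  37.8] w 0.0045064684025045735
t 10.1 F [-1.7 -1.7 -0.2] ->cm [ 0.1  -0.45 -0.02] turn -0.0 tilt [ 2.e-04  1.e-04 -1.e+00]
```

Finish the last millimetre, back off, rise, and swing clear of the top camera for a check.

>>> step_arm --pt "-1 0.05 -0.2 0 0" --pt "-1 0.1 -0.4 0 0" --pt "-1 0.1 -0.4 0 0" --pt "-1 -1 -0.4 0 0" --pt "-1 -1 -0.4 -4 0"

```text
clock: 10.6
position: [0.5404, -0.0286, 0.0743]
orientation: [-3.141, 0.008, -0.074]
contact_force: [0.6, 0.3, 0.2]
width: 0.006
finger_force: 0.0
```

>>> step_arm --pt "-1 0 0 -5 0" --pt "-1 0 5 -8 0" --pt "-1 -5 10 -8 0" --pt "-1 -10 15 -8 0" --pt "-1 -13 20 -8 0"

```text
clock: 11.1
position: [0.4332, -0.1786, 0.158]
orientation: [3.141, -0.001, -0.074]
contact_force: [1.1, -0.5, -0.8]
width: 0.006
finger_force: 0.0
```

>>> step_arm --pt "-1 0 5 0 0" --pt "-1 0 10 0 0" --pt "-1 0 10 0 0" --pt "-1 0 10 0 0"

```text
clock: 11.5
position: [0.4269, -0.278, 0.1574]
orientation: [-3.141, -0.0, -0.076]
contact_force: [-0.2, 0.3, -0.7]
width: 0.002
finger_force: 0.0
```

```bash
python3 -c "
from h import *
import pickle
c=shot('top','top2.png');im=c['image'];pickle.dump(c,open('top2.pkl','wb'))
cv2.imwrite('pics/crop2.png',cv2.resize(im[115:250,240:380],None,fx=4.4,fy=4.4,interpolation=cv2.INTER_CUBIC))
where()"
```

```text
frame mm [-125.9 -314.   157.5] w 0.005944720424072595
```

View pics/crop2.png

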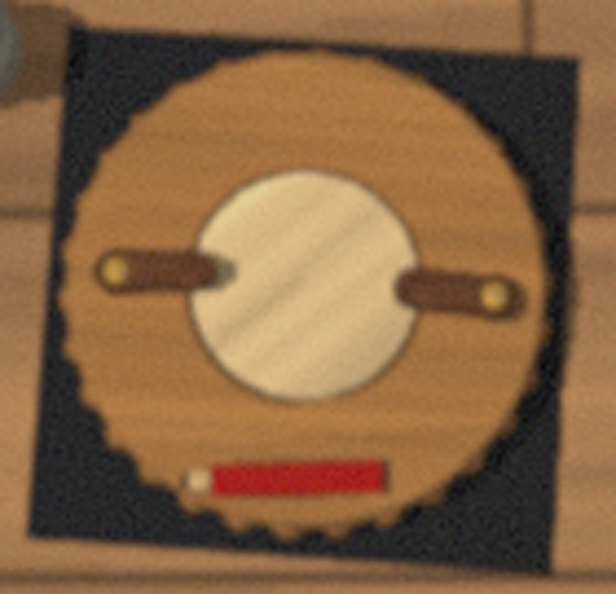

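The disc is home (ring gap even around (304,285)), both arms point inward and the pencil hasn't moved. Arm A looks slightly off, so I'll measure both angles.

Run:
```python
from h import *
import pickle
c=pickle.load(open('top2.pkl','rb'))
hsv=cv2.cvtColor(c['image'],cv2.COLOR_BGR2HSV); v=cv2.resize(hsv,None,fx=4,fy=4,interpolation=cv2.INTER_CUBIC)
dk=((v[...,2]<112)&(v[...,0]<25)&(v[...,2]>60)).astype('uint8')
f=lambda x,y:(x/4.4+240-.4,y/4.4+115-.4)
S=ray(c,[f(115,270),f(494,296)],.0465)
for i,(x0,x1,y0,y1) in enumerate(((260,294,169,185),(328,362,173,192))):
    m=np.zeros_like(dk); m[y0*4:y1*4,x0*4:x1*4]=dk[y0*4:y1*4,x0*4:x1*4]
    ys,xs=np.nonzero(m); P=ray(c,np.c_[(xs-1.5)/4,(ys-1.5)/4],.0455)[:,:2]
    # centre line by bins along y
    b=np.round(P[:,1]/.002)*.002; L=np.array([(k,(P[b==k,0].min()+P[b==k,0].max())/2,np.ptp(P[b==k,0])) for k in np.unique(b)])
    print((L*1e3).round(1).tolist())
    k=(L[:,2]>.013); sl=np.polyfit(L[k,0],L[k,1],1)[0]
    d=S[0]-S[1]; print('slope dx/dy',sl,'line',d[0]/d[1])
```

```text
[[64.0, 580.8, 8.2], [66.0, 581.3, 11.0], [68.0, 581.6, 12.5], [70.0, 581.8, 13.0], [72.0, 582.1, 14.4], [74.0, 582.5, 16.3], [76.0, 581.8, 17.8], [78.0, 581.8, 17.8], [80.0, 581.6, 16.3], [82.0, 581.9, 15.9], [84.0, 581.9, 15.9], [86.0, 581.9, 15.9], [88.0, 581.9, 15.9], [90.0, 581.9, 15.9], [92.0, 582.2, 16.3], [94.0, 582.2, 16.3], [96.0, 581.5, 16.8], [98.0, 581.7, 17.3], [100.0, 581.7, 17.3], [102.0, 581.7, 17.3], [104.0, 581.7, 17.3], [106.0, 581.5, 17.8], [108.0, 581.8, 18.3], [110.0, 581.5, 17.8], [112.0, 575.1, 2.9], [114.0, 581.3, 12.5], [116.0, 582.0, 9.1], [118.0, 582.3, 3.8]]
slope dx/dy -0.011908316938590175 line 0.07431954015343019
[[-68.0, 567.9, 7.6], [-66.0, 568.2, 11.9], [-64.0, 568.7, 15.7], [-62.0, 568.9, 16.2], [-60.0, 568.9, 17.2], [-58.0, 569.2, 17.7], [-56.0, 569.2, 17.7], [-54.0, 562.0, 3.3], [-52.0, 569.5, 17.2], [-50.0, 569.7, 16.7], [-48.0, 570.2, 16.7], [-46.0, 570.7, 16.7], [-44.0, 570.9, 17.2], [-42.0, 571.4, 17.2], [-40.0, 571.4, 16.2], [-38.0, 571.4, 16.3], [-36.0, 571.9, 16.3], [-34.0, 571.9, 16.3], [-32.0, 572.4, 17.2], [-30.0, 572.7, 16.7], [-28.0, 572.9, 17.2], [-26.0, 573.2, 16.7], [-24.0, 573.4, 19.1], [-22.0, 573.4, 19.1], [-20.0, 573.4, 16.3], [-18.0, 573.7, 13.9], [-16.0, 573.7, 12.0], [-14.0, 573.5, 8.6]]
slope dx/dy 0.1192202775049086 line 0.07431954015343019
```

Both arms overshot slightly: A by about 0.08 rad and B by about 0.045 rad. I'll nudge them back from the +x side near the tips, B first.

```bash
python3 -c "
from h import *
go(.028,-.042,.085)"
```

```text
t 11.55 F [ 0.4 -0.1 -0.7] ->cm [ 15.38 -27.21   7.26] turn -0.001 tilt [ 1.e-04 -3.e-04 -1.e+00]
```

>>> step_arm --pt "-1 15.4 -27.2 0 0" --pt "-1 15.4 -27.2 0 0" --pt "-1 15.4 -27.2 0 0" --pt "-1 15.4 -27.2 0 0" --pt "-1 15.4 -27.2 0 0"

```text
clock: 12.05
position: [0.5669, -0.066, 0.158]
orientation: [-3.142, -0.001, -0.072]
contact_force: [0.0, -0.8, 0.2]
width: 0.004
finger_force: 0.0
```

```bash
python3 -c "
from h import *
go(.028,-.042,.085)"
```

```text
t 12.05 F [ 0.  -0.8  0.2] ->cm [ 3.03 -5.1   7.3 ] turn 0.002 tilt [ 6.e-04 -1.e-04 -1.e+00]
```

>>> step_arm --pt "-1 3 -5.1 0 0" --pt "-1 3 -5.1 0 0" --pt "-1 3 -5.1 4 0" --pt "-1 3 -5.1 7.3 0" --pt "-1 3 -5.1 7.3 0"

```text
clock: 12.55
position: [0.5972, -0.0199, 0.0806]
orientation: [-3.141, 0.007, -0.073]
contact_force: [-0.5, -0.8, 0.1]
width: 0.004
finger_force: 0.0
```

```bash
python3 -c "
from h import *
where();go(.028,-.042,.038)"
```

```text
frame mm [ 24.6 -44.9  80.6] w 0.0036150672921512117
t 12.55 F [-0.5 -0.8  0.1] ->cm [ 0.37 -0.28  4.26] turn 0.001 tilt [-7.3e-03 -2.0e-04 -1.0e+00]
```

>>> step_arm --pt "-1 0.1 -0.2 0 0" --pt "-1 0.1 -0.2 2 0" --pt "-1 0.1 -0.2 4 0" --pt "-1 0.1 -0.2 4.4 0" --pt "-1 0.1 -0.2 4.4 0"

```text
clock: 13.05
position: [0.6016, -0.019, 0.042]
orientation: [3.142, -0.001, -0.074]
contact_force: [0.2, 0.1, 0.5]
width: 0.002
finger_force: 0.0
```

```bash
python3 -c "
from h import *
where();go(.017,-.042,.038)"
```

```text
frame mm [ 28.9 -43.7  42. ] w 0.0020470122842199063
t 13.05 F [0.2 0.1 0.5] ->cm [-1.19 -0.17  0.4 ] turn -0.0 tilt [ 0.0013  0.     -1.    ]
```

>>> step_arm --pt "-1 -0.3 -0.1 0.3 0" --pt "-1 -0.6 -0.2 0.3 0" --pt "-1 -0.8 -0.2 0.3 0" --pt "-1 -0.9 -0.2 0.3 0" --pt "-1 -0.9 -0.2 0.3 0"

```text
clock: 13.55
position: [0.5923, -0.0164, 0.038]
orientation: [-3.142, -0.001, -0.074]
contact_force: [0.7, 1.0, -0.8]
width: 0.007
finger_force: 0.2
```

```bash
python3 -c "
from h import *
where();go(.017,-.042,.038)"
```

```text
frame mm [ 19.5 -41.7  38. ] w 0.006981913663196824
t 13.55 F [ 0.7  1.  -0.8] ->cm [-0.25  0.03 -0.  ] turn -0.0 tilt [ 7.e-04 -0.e+00 -1.e+00]
```

>>> step_arm --pt "-1 -0.1 0 0 0" --pt "-1 -0.2 0 0 0" --pt "-1 -0.25 0 0 0" --pt "-1 -0.25 0 0 0" --pt "-1 -0.25 0 0 0"

```text
clock: 14.05
position: [0.5897, -0.0162, 0.0375]
orientation: [-3.142, 0.0, -0.074]
contact_force: [0.8, 0.3, 1.0]
width: 0.003
finger_force: 0.5
```

```bash
python3 -c "
from h import *
where();go(.028,.042,.085)"
```

```text
frame mm [ 16.8 -41.8  37.5] w 0.002658159799322618
t 14.05 F [0.8 0.3 1. ] ->cm [ 1.12 -8.38 -4.75] turn -0.0 tilt [-2.e-04 -0.e+00 -1.e+00]
```

>>> step_arm --pt "-1 1.1 0 0 0" --pt "-1 1.1 0 -4 0" --pt "-1 1.1 -4 -4 0" --pt "-1 1.1 -8.4 -4 0" --pt "-1 1.1 -8.4 -4 0"

```text
clock: 14.55
position: [0.6067, 0.0708, 0.0776]
orientation: [-3.141, 0.0, -0.07]
contact_force: [-0.4, -0.2, 0.6]
width: 0.007
finger_force: 0.0
```

>>> step_arm --pt "-1 0 0 0 0" --pt "-1 0 0 2 0" --pt "-1 0 0 3.7 0" --pt "-1 0 0 3.9 0" --pt "-1 0 0 3.9 0"

```text
clock: 15.05
position: [0.6068, 0.0658, 0.0385]
orientation: [3.141, 0.001, -0.075]
contact_force: [0.4, 0.0, 1.0]
width: 0.005
finger_force: 0.0
```

```bash
python3 -c "
from h import *
where();go(.017,.042,.038)"
```

```text
frame mm [27.8 41.3 38.5] w 0.005265913765396827
t 15.05 F [0.4 0.  1. ] ->cm [-1.08 -0.07  0.05] turn -0.001 tilt [-9.e-04  2.e-04 -1.e+00]
```

>>> step_arm --pt "-1 -0.4 0 0 0" --pt "-1 -0.7 0 0 0" --pt "-1 -0.9 0 0 0" --pt "-1 -1.0 0 0 0" --pt "-1 -1.08 0 0 0"

```text
clock: 15.55
position: [0.5963, 0.0676, 0.0389]
orientation: [-3.142, -0.001, -0.074]
contact_force: [0.8, -0.5, 1.2]
width: 0.003
finger_force: 0.7
```

>>> step_arm --pt "-1 0 0 0 0" --pt "-1 0 0 0 0"

```text
clock: 15.75
position: [0.5962, 0.0676, 0.0386]
orientation: [-3.142, -0.0, -0.074]
contact_force: [0.3, -0.3, -0.1]
width: 0.004
finger_force: 0.5
```

```bash
python3 -c "
from h import *
where();go(.017,.042,.038)"
```

```text
frame mm [17.1 42.3 38.6] w 0.0042775773990761925
t 15.75 F [ 0.3 -0.3 -0.1] ->cm [-0.01  0.03  0.06] turn -0.0 tilt [ 1.e-04 -1.e-04 -1.e+00]
```

Retreat the same way and check again.

>>> step_arm --pt "-1 1.2 0 0 0" --pt "-1 1.2 0 -5 0" --pt "-1 1.2 5 -8 0" --pt "-1 -2 10 -8 0" --pt "-1 -6 14 -8 0"

```text
clock: 16.25
position: [0.5411, -0.054, 0.1189]
orientation: [3.141, -0.001, -0.074]
contact_force: [0.4, -0.6, 0.6]
width: 0.006
finger_force: 0.0
```

>>> step_arm --pt "-1 -6 25 0 0" --pt "-1 -6 25 0 0" --pt "-1 -6 25 0 0" --pt "-1 -6 25 0 0" --pt "-1 -6 25 0 0"

```text
clock: 16.75
position: [0.4643, -0.2923, 0.1183]
orientation: [-3.141, 0.0, -0.074]
contact_force: [1.1, -1.4, -0.8]
width: 0.005
finger_force: 0.0
```

Run:
```python
from h import *
c=shot('top','top3.png'); where()
cv2.imwrite('pics/crop3.png',cv2.resize(c['image'][115:250,240:380],None,fx=4.4,fy=4.4,interpolation=cv2.INTER_CUBIC))
hsv=cv2.cvtColor(c['image'],cv2.COLOR_BGR2HSV); v=cv2.resize(hsv,None,fx=4,fy=4,interpolation=cv2.INTER_CUBIC)
dk=((v[...,2]<112)&(v[...,0]<25)&(v[...,2]>60)).astype('uint8')
for x0,x1,y0,y1 in ((260,294,165,190),(328,362,170,195)):
    m=np.zeros_like(dk); m[y0*4:y1*4,x0*4:x1*4]=dk[y0*4:y1*4,x0*4:x1*4]
    ys,xs=np.nonzero(m); P=ray(c,np.c_[(xs-1.5)/4,(ys-1.5)/4],.0455)[:,:2]
    b=np.round(P[:,1]/.002)*.002; L=np.array([(k,(P[b==k,0].min()+P[b==k,0].max())/2,np.ptp(P[b==k,0])) for k in np.unique(b)])
    k=L[:,2]>.013; print('slope',np.polyfit(L[k,0],L[k,1],1)[0],'want .074',(L[::4]*1e3).round(1).tolist())
```

```text
frame mm [ -89.5 -332.3  118.3] w 0.0042756240541512456
slope 0.10822711810491233 want .074 [[64.0, 576.7, 7.7], [72.0, 577.5, 13.9], [80.0, 578.5, 16.8], [88.0, 579.0, 15.9], [96.0, 580.5, 16.8], [104.0, 575.5, 4.8], [112.0, 575.3, 2.4]]
slope 0.01991755627455537 want .074 [[-72.0, 547.2, 1.4], [-62.0, 568.9, 16.2], [-54.0, 562.0, 3.3], [-46.0, 569.5, 16.2], [-38.0, 570.0, 15.3], [-30.0, 570.3, 15.8], [-22.0, 568.9, 15.8], [-14.0, 570.1, 9.6]]
```

View pics/crop3.png

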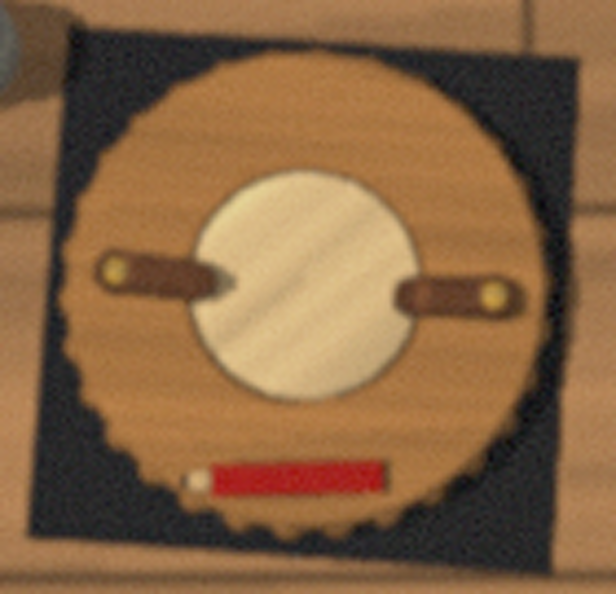

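A and B are now each about 0.04–0.05 rad short of centre. The two passes together put the finger half-width nearer 9 mm, so I'll do a final nudge from the -x side at the tips, to x = -17.5 mm.

```bash
python3 -c "
from h import *
go(-.028,-.042,.085)"
```

```text
t 16.8 F [-3.1 -4.4 -0.5] ->cm [  6.04 -29.06   3.29] turn -0.004 tilt [-2.0e-04  1.3e-03 -1.0e+00]
```

>>> step_arm --pt "-1 6 -29 0 0" --pt "-1 6 -29 0 0" --pt "-1 6 -29 0 0" --pt "-1 6 -29 0 0" --pt "-1 6 -29 0 0"

```text
clock: 17.3
position: [0.534, -0.0481, 0.1183]
orientation: [-3.141, 0.0, -0.074]
contact_force: [0.6, 0.6, 0.5]
width: 0.003
finger_force: 0.0
```

```bash
python3 -c "
from h import *
go(-.028,-.042,.085)"
```

```text
t 17.3 F [0.6 0.6 0.5] ->cm [ 0.83 -3.57  3.33] turn -0.0 tilt [-3.e-04 -1.e-04 -1.e+00]
```

>>> step_arm --pt "-1 0.8 -3.5 0 0" --pt "-1 0.8 -3.5 0 0" --pt "-1 0.8 -3.5 3.3 0" --pt "-1 0.8 -3.5 3.3 0" --pt "-1 0.8 -3.5 3.3 0"

```text
clock: 17.8
position: [0.5442, -0.0164, 0.0854]
orientation: [-3.142, 0.001, -0.075]
contact_force: [-0.0, -0.5, -0.2]
width: 0.003
finger_force: 0.0
```

```bash
python3 -c "
from h import *
where();go(-.028,-.042,.038)"
```

```text
frame mm [-28.5 -45.3  85.4] w 0.002816991162909292
t 17.8 F [-0.  -0.5 -0.2] ->cm [ 0.06 -0.33  4.74] turn -0.001 tilt [-1.4e-03 -1.0e-04 -1.0e+00]
```

>>> step_arm --pt "-1 0 -0.2 2 0" --pt "-1 0 -0.2 4 0" --pt "-1 0 -0.2 4.7 0" --pt "-1 0 -0.2 4.7 0" --pt "-1 0 -0.2 4.7 0"

```text
clock: 18.3
position: [0.5453, -0.0142, 0.0396]
orientation: [3.142, -0.001, -0.074]
contact_force: [-0.8, 0.2, 0.1]
width: 0.005
finger_force: 0.0
```

```bash
python3 -c "
from h import *
where();go(-.0175,-.042,.038)"
```

```text
frame mm [-27.6 -43.1  39.6] w 0.005322174302198613
t 18.3 F [-0.8  0.2  0.1] ->cm [ 1.01 -0.11  0.16] turn -0.0 tilt [ 0.0014  0.     -1.    ]
```

>>> step_arm --pt "-1 0.3 -0.1 0.1 0" --pt "-1 0.6 -0.1 0.1 0" --pt "-1 0.8 -0.1 0.1 0" --pt "-1 0.9 -0.1 0.1 0" --pt "-1 0.9 -0.1 0.1 0"

```text
clock: 18.8
position: [0.5538, -0.0136, 0.0373]
orientation: [3.142, -0.0, -0.074]
contact_force: [0.7, 0.1, 0.4]
width: 0.005
finger_force: 0.0
```

```bash
python3 -c "
from h import *
where();go(-.0175,-.042,.038)"
```

```text
frame mm [-19.1 -41.8  37.3] w 0.0047470445355801884
t 18.8 F [0.7 0.1 0.4] ->cm [ 0.16  0.02 -0.07] turn -0.0 tilt [ 0.  0. -1.]
```

>>> step_arm --pt "-1 0.05 0 0 0" --pt "-1 0.1 0 0 0" --pt "-1 0.15 0 0 0" --pt "-1 0.15 0 0 0"

```text
clock: 19.2
position: [0.5552, -0.0136, 0.0372]
orientation: [-3.142, 0.0, -0.074]
contact_force: [-0.3, 1.7, -0.8]
width: 0.003
finger_force: 0.5
```

```bash
python3 -c "
from h import *
where();go(-.028,.042,.085)"
```

```text
frame mm [-17.8 -41.8  37.2] w 0.0030340397318396554
t 19.2 F [-0.3  1.7 -0.8] ->cm [-1.03 -8.38 -4.78] turn -0.0 tilt [-2.e-04 -1.e-04 -1.e+00]
```

Contact registers on the finger. Now A.

>>> step_arm --pt "-1 -1 0 0 0" --pt "-1 -1 0 -4 0" --pt "-1 -1 -4 -4 0" --pt "-1 -1 -8.4 -4 0" --pt "-1 -1 -8.4 -4 0"

```text
clock: 19.7
position: [0.5511, 0.0745, 0.0776]
orientation: [-3.141, -0.001, -0.071]
contact_force: [-0.1, 0.3, 0.2]
width: 0.007
finger_force: 0.0
```

>>> step_arm --pt "-1 0 0 0 0" --pt "-1 0 0 2 0" --pt "-1 0 0 3.7 0" --pt "-1 0 0 3.9 0" --pt "-1 0 0 3.9 0"

```text
clock: 20.2
position: [0.5513, 0.07, 0.0383]
orientation: [3.141, 0.001, -0.075]
contact_force: [0.2, 0.7, 1.0]
width: 0.001
finger_force: 0.0
```

```bash
python3 -c "
from h import *
where();go(-.0175,.042,.038)"
```

```text
frame mm [-27.8  41.3  38.3] w 0.0014695551616324353
t 20.2 F [0.2 0.7 1. ] ->cm [ 1.03 -0.07  0.03] turn -0.001 tilt [-6.e-04  2.e-04 -1.e+00]
```

>>> step_arm --pt "-1 0.4 0 0 0" --pt "-1 0.7 0 0 0" --pt "-1 0.85 0 0 0" --pt "-1 0.95 0 0 0" --pt "-1 1.0 0 0 0"

```text
clock: 20.7
position: [0.5615, 0.07, 0.0384]
orientation: [3.142, 0.0, -0.074]
contact_force: [-0.7, -0.6, 0.9]
width: 0.007
finger_force: 0.6
```

>>> step_arm --pt "-1 0 0 0 0" --pt "-1 0 0 0 0"

```text
clock: 20.9
position: [0.5615, 0.0701, 0.0383]
orientation: [-3.142, -0.0, -0.074]
contact_force: [-0.3, -0.5, -0.3]
width: 0.006
finger_force: 0.1
```

```bash
python3 -c "
from h import *
where()"
```

```text
frame mm [-17.7  42.2  38.3] w 0.006383531115040152
```

>>> step_arm --pt "-1 -1 0 0 0" --pt "-1 -1 0 -5 0" --pt "-1 -1 5 -8 0" --pt "-1 -3 10 -8 0" --pt "-1 -5 14 -8 0"

```text
clock: 21.4
position: [0.5031, -0.0624, 0.1191]
orientation: [3.141, -0.002, -0.073]
contact_force: [0.1, -0.5, -0.2]
width: 0.001
finger_force: 0.0
```

>>> step_arm --pt "-1 -3 25 0 0" --pt "-1 -3 25 0 0" --pt "-1 -3 25 0 0" --pt "-1 -3 25 0 0" --pt "-1 -3 25 0 0"

```text
clock: 21.9
position: [0.4546, -0.3081, 0.1183]
orientation: [3.141, -0.0, -0.074]
contact_force: [1.1, 0.4, 0.7]
width: 0.004
finger_force: 0.0
```

>>> step_arm --pt "-1 0 0 0 0" --pt "-1 0 0 0 0" --pt "-1 0 0 0 0"

```text
clock: 22.2
position: [0.4558, -0.3053, 0.1181]
orientation: [-3.141, 0.0, -0.073]
contact_force: [-0.2, -0.3, -0.1]
width: 0.008
finger_force: 0.0
```

Run:
```python
from h import *
c=shot('top','top4.png'); where()
cv2.imwrite('pics/crop4.png',cv2.resize(c['image'][115:250,240:380],None,fx=4.4,fy=4.4,interpolation=cv2.INTER_CUBIC))
```

```text
frame mm [ -95.2 -339.9  118.2] w 0.002935955711415999
```

View pics/crop4.png

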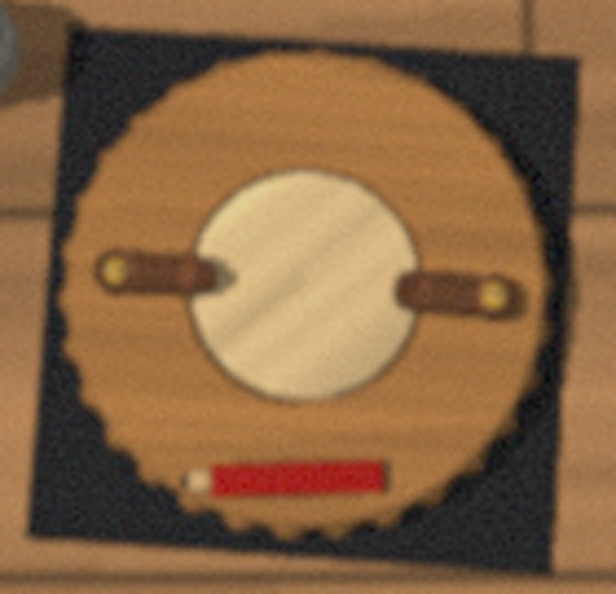

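The disc is flat in the rebate. The arms run from (115,270) to about (215,277) and from (494,296) to about (398,291), on the line through the middle at (304,284). The pencil hasn't moved, so I'm handing it in.

```bash
python3 -c "
from h import *
print(env.job_done())"
```

```text
the job is handed in; nothing more can be done
None
```

The job is handed in at about 22 s: the back lies flat in the rebate, both buttons point at its middle to within my camera reading (roughly 0.03 rad), and the pencil is where it was; nothing was lifted or gripped, and I did not re-measure the jar, gouge, rosette or sanding block.

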